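Hang the yellow ear defenders on the rail under the shelf

TASK

Take the yellow ear defenders off the rim of the green tote and hang them over the rail under the wire shelf, headband squarely across the tube in the empty place between the two green rings, one cup in front of the rail and one behind. The shelf leaves too little height to bring them in upright, so tip them in under it, rest the headband gently on the rail without knocking rail or shelf, and ease them nearly upright before letting go so that they end hanging straight and still. Leave the blue pair and the other things on the bench as they are.

Things in the scene. Friction and masses are not known exactly. Their poses are not given: they have to be found in the camera images.
- ear_defenders: yellow ear defenders, rigid, 160 to 230 g, hanging over the tote's near wall at the start. Origin: middle of the underside of the headband's crown, the spot to rest on the rail. x from cup to cup (+x: the cup inside the tote), y along the band's width, z up. Overall 172 mm (x) by 183 mm tall, from the band's top at z=+13 mm to the cups' lowest point at z=-170 mm; balances near z=-105 mm
- band_grip (a point): point on the band's underside 34 mm to the robot's side of the crown (-x); axes as the ear defenders. The black band is 30 mm wide (y: grip it across this) and 13 mm thick; its underside is flat at z=0 for |x|<12 mm, z=-9 mm at 30, z=-28 mm at 46, z=-50 mm at 56 mm. Fingertips reaching below the underside at the crown itself would meet the rail; gripped here they pass beside it
- cups_middle (a point): point midway between the two ear cups, 122 mm below the crown; axes as the ear defenders. Each cup is 75 mm (y) by 95 mm tall; the open gap between them, which must pass over the rail, is 66 mm wide (x from -33 to +33 mm). Gripped with less than about 50 N the pair can swing some degrees in the fingers when tipped: its weight lies mostly in the cups
- tote: green plastic tote, fixed, 170 (x) by 300 (y) by 180 mm tall, walls 5 mm. Origin: centre of its underside on the bench. The ear defenders hang over the middle part of its near wall (x = -82.5 mm), one cup outside, one inside
- rack: bench-top rack of chrome wire, fixed: four 25 mm posts at x = +-130, y = +-420 mm, wire shelf 840 mm wide (y). Origin: on the bench under the middle of the rack; y along the shelf. The shelf's front edge lies at x=-140 mm; its underside is 395 mm above the bench. Small green bins stand on it
- rail: horizontal aluminium tube, 25 mm diameter, 840 mm long along its y axis, clamped to the rack's front posts below the shelf, fixed; its height is set differently each time. Origin: centre of the tube. The tube lies 32 mm behind (+x of) the shelf's front edge, with 165 to 180 mm free height between the tube's top and the shelf's underside
- place (a point): middle of the empty place on the rail, on the top line of the tube: y along the rail, z up, x away from the robot. A green rubber ring (31 mm diameter, 8 mm wide) sits on the tube 70 mm to either side
- blue_pair: blue ear defenders of the same shape, hanging on the rail about 180 mm to the +y side of the empty place; origin and axes as for the yellow pair. Leave them
- caliper: digital caliper lying on the bench, 230 mm long. Origin: under its middle. Leave it
- plug_gauge: thread plug gauge lying on the bench, 115 mm long, 24 mm thick. Origin: under its middle. Leave it
- ring_gauge: steel ring gauge, 52 mm diameter, 14 mm high. Origin: under its middle. Leave it
- oil_bottle: white oil bottle, 56 mm diameter, 150 mm tall. Origin: under its middle. Leave it
- mug: white mug, 80 mm diameter, 90 mm tall. Origin: under its middle. Leave it
- screw_tray: blue tray of screws, 150 by 110 by 35 mm. Origin: under its middle. Leave it

How it is judged:
On the way, in this order (a step that is already met when the one before it is completed fails the run):
1. the yellow ear defenders are lifted off the tote by the gripper (contact force between ear_defenders and tote below 0.05 N and height (world z) of ear_defenders above 0.26 m and contact force between ear_defenders and the fingers above 1 N), for 0.1 s.
2. their headband rests on the rail in the empty place, within 20 degrees of upright, while the fingers still hold it (x of ear_defenders in the frame of place between -0.025 and 0.025 m and y of ear_defenders in the frame of place between -0.05 and 0.05 m and z of ear_defenders in the frame of place between -0.008 and 0.01 m and angle between the y axis of ear_defenders and the y axis of place, either way round below 0.35 rad and contact force between ear_defenders and rail above 0.5 N and contact force between ear_defenders and the fingers above 1 N and angle between ear_defenders's own z axis and vertical below 0.35 rad), for 0.2 s.
At the end, for the whole second after the job is handed in: the yellow ear defenders hang free and still on the rail, the crown of the headband on the tube within 25 mm, between the green rings (within 50 mm of the middle of the place), the band across the tube within 20 degrees, upright within 8 degrees, let go (x of ear_defenders in the frame of place between -0.025 and 0.025 m and y of ear_defenders in the frame of place between -0.05 and 0.05 m and z of ear_defenders in the frame of place between -0.008 and 0.01 m and angle between the y axis of ear_defenders and the y axis of place, either way round below 0.35 rad and contact force between ear_defenders and rail above 0.5 N and angle between ear_defenders's own z axis and vertical below 0.15 rad and linear speed of ear_defenders below 0.03 m/s and contact force between ear_defenders and the fingers below 0.05 N and contact force between ear_defenders and rack below 0.05 N); the robot touches nothing.
It fails at once if the ear defenders knock or press the rail or the rack with more than 20 N (contact force between ear_defenders and rail above 20 N or contact force between ear_defenders and rack above 20 N).
It fails at once if the robot pushes the rail or the rack with more than 20 N (contact force between any of the arm, the fingers and rail above 20 N or contact force between any of the arm, the fingers and rack above 20 N).
It fails at once if the yellow ear defenders are dropped or tipped over (more than 70 degrees) (angle between ear_defenders's own z axis and vertical above 1.22 rad or height (world z) of ear_defenders below 0.12 m).
It fails at once if the blue pair or a thing on the bench is moved by more than 30 mm (distance of any of blue_pair, caliper, plug_gauge, ring_gauge, oil_bottle, mug, screw_tray from where it was at the start of the episode above 0.03 m).
It also fails if it takes over 48 s, if anything falls off the work surface, if the arm or the gripper's body presses on something with over 40 N, if the wrist force passes 120 N, or if a joint passes its speed limit or range.

ROBOT

A 6-joint arm with a two-finger parallel gripper is mounted at the origin on the work surface. World frame = base frame: x ahead of the robot, y to its left, z up, the work surface at z = 0. Lengths are in m, angles in rad, forces in N, time in s.
With the tool pointing down it reaches from about 0.3 to 0.775 m from the base axis. Payload 14.6 kg.
Tool frame: the origin (TCP) lies on the centre line of the jaws, within the pads' length; the fingertips stand 25 mm ahead of it and the grasp point (between the pads) lies 6 mm ahead of it (bot.tip_extent is the distance from the TCP to the fingertips, in m); z points along the fingers, y is the line along which they close (so a half turn about z gives the same grasp; the last joint's range is limited). The gripper opens to 94 mm and grips with 3 to 60 N. Pads are 16 mm wide; open, the fingers measure 119 mm over their backs; the gripper's body (75 mm by 177 mm) begins 78 mm behind the grasp point.
Start: joints at [-1.171, 0.3, 1.521, -0, 1.321, -0.067], TCP at [0.248, -0.491, 0.23] pointing down, gripper open.
Joint ranges: [-3.03, 3.03], [-0.79, 2.21], [0.23, 2.52], [-1.04, 4.18], [0, 3.07], [-2.55, 2.55]. Speed limits (rad/s): [2.22, 2.22, 2.57, 3.14, 3.14, 3.14].

INTERFACE

Orientations are given as a rotation vector (axis times angle).
In Python, from bench import bot gives the robot as it stands.
- The arm moves only by the tool move_arm, never from a script. Its argument "plan" is one flat list of numbers, 7 for each row, row after row: the turn, a rotation vector about the tool's x, y, z in degrees, then the shift along the tool's x, y, z in cm, then the opening, from -1 (shut) to 1 (fully open). In form: [ax, ay, az, tx, ty, tz, hand, ax, ay, az, tx, ty, tz, hand, ...]. A call has 1 to 20 rows; each row shifts and turns the commanded pose from where the row before left it, along the tool's axes as they then stand; what a row does not reach is not made up. A row lasts 1/8 s, in which the tool goes at most 62.5 mm and 10.7 degrees, less where a joint would pass 70% of its speed; a pose out of reach is approached as far as the arm can. A call is refused whole if a number of a shift passes 6.25 or a number of a turn 10.7, either way. A call with a gripper value outside its range is refused whole. The fingers move at their own pace and stop on an object; "squeeze" is the grip in N (left out, the last holds). Time passes only in rows, so rows that do not move let the fingers close. It gives the time, the measured TCP pose, the force, the opening and the grip force at its end, in the units of the state.
- bot.get_state(): the state, without advancing time (a new reading comes with each control period).
- bot.camera(name): name is "scene" or "top" or "wrist"; returns the picture (420x560x3 uint8, red, green, blue); there is no depth.
- bot.camera_info(name): a dict with "K" (3x3 intrinsics, pixels), "extrinsics" (4x4, takes a point from world to camera coordinates); the wrist camera has in their place "mount" (4x4, takes a point from camera to tool coordinates, whose origin is the TCP and whose axes are the flange's). Camera axes: x right, y down, z forward; pixel columns grow to the right and rows downward; lengths in m; the calibration is good to about 2 mm. A picture is of the moment at which its call begins: read the wrist's pose just before it. camera_info takes no time and is no camera call.
- bot.hand_in(): hands the job in; it is judged then, once.
The state is a dict: "t": time; "q": joint angles; "dq": joint speeds; "effort": joint torques, N m; "eef_pos": TCP position; "ee_rot": TCP orientation; "force": force on the tool from outside, world axes, zero at the start; "moment": the same for the moment, N m; "gripper_width": finger opening in m; "gripper_force": force on a finger pad.
Only numpy, scipy, OpenCV 4.12 (cv2) and the standard library are available. Lean on these libraries where they do the work, as an engineer would, in place of code of your own. Each camera call takes 0.05 s, during which the arm holds its last target. There are 200 camera calls.

## Working session

There is one attempt and no reset: what is moved stays moved. The work goes in short steps, Python scripts to look and compute and a tool call to move; the robot and the scene stay as the last step left them, time stands still between calls to the robot, and variables do not carry over. Pictures are saved under pics/ and viewed, at most 10 in all, crops included, and the job is handed in when it is done.

Besides the shell and the picture viewer there is one more tool, called after "Emit:" by a JSON object that holds its "op" and its "data". move_arm: Moves the arm, as the interface text tells. Its arguments: {"type":"object","properties":{"plan":{"type":"array"},"squeeze":{"type":"number"}},"required":["plan"]}

```bash
ls; mkdir -p pics; python3 - <<'E'
from bench import bot
import cv2,numpy as np
for n in("scene","top"):
    im=bot.camera(n); cv2.imwrite(f"pics/{n}0.png",cv2.resize(im[:,:,::-1],(784,588),interpolation=cv2.INTER_CUBIC))
    i=bot.camera_info(n); print(n,np.round(i["K"],1).tolist(),np.round(i["extrinsics"],4).tolist())
print(bot.camera_info("wrist")); s=bot.get_state(); print(s)
E
```

```text
pics
scene [[421.2, 0.0, 275.4], [0.0, 421.2, 210.8], [0.0, 0.0, 1.0]] [[-0.8797, 0.4756, 0.0022, 0.4641], [0.4519, 0.8372, -0.308, -0.2288], [-0.1483, -0.2699, -0.9514, 1.3383], [0.0, 0.0, 0.0, 1.0]]
top [[438.3, 0.0, 280.7], [0.0, 438.3, 212.1], [0.0, 0.0, 1.0]] [[0.0084, -0.9998, 0.0161, 0.0189], [-0.9963, -0.0097, -0.0848, 0.5943], [0.085, -0.0154, -0.9963, 1.4397], [0.0, 0.0, 0.0, 1.0]]
{'K': array([[356.21842314,   0.        , 287.31842107],
       [  0.        , 356.21842314, 204.37272415],
       [  0.        ,   0.        ,   1.        ]]), 'mount': array([[-7.04048072e-05, -9.70044092e-01, -2.42928909e-01,
         6.99490916e-02],
       [ 9.99999827e-01, -2.10255389e-04,  5.49758375e-04,
         1.29913751e-03],
       [-5.84366976e-04, -2.42928829e-01,  9.70043939e-01,
        -1.53737128e-01],
       [ 0.00000000e+00,  0.00000000e+00,  0.00000000e+00,
         1.00000000e+00]])}
{'t': 0.1, 'q': array([-1.17061505e+00,  3.00393049e-01,  1.52152812e+00,  2.18823830e-06,
        1.32069276e+00, -6.66314096e-02]), 'dq': array([-6.68741012e-04, -1.47218028e-03, -1.66398667e-03,  1.23346835e-03,
       -1.19091882e-03, -5.26968028e-05]), 'effort': array([ 1.06558808e-03, -5.32644188e+01, -3.53282046e+01,  7.09141418e-02,
        2.34588864e-02, -7.55805445e-05]), 'eef_pos': array([ 0.24742283, -0.49096701,  0.22995153]), 'ee_rot': array([-3.05542583e+00, -7.26394021e-01,  2.62936543e-04]), 'force': array([ 0.63380214,  0.08932758, -0.22609986]), 'moment': array([-0.03691139, -0.02853236, -0.00781604]), 'gripper_force': 0.0, 'gripper_width': 0.09379006639658026}
```

View pics/scene0.png

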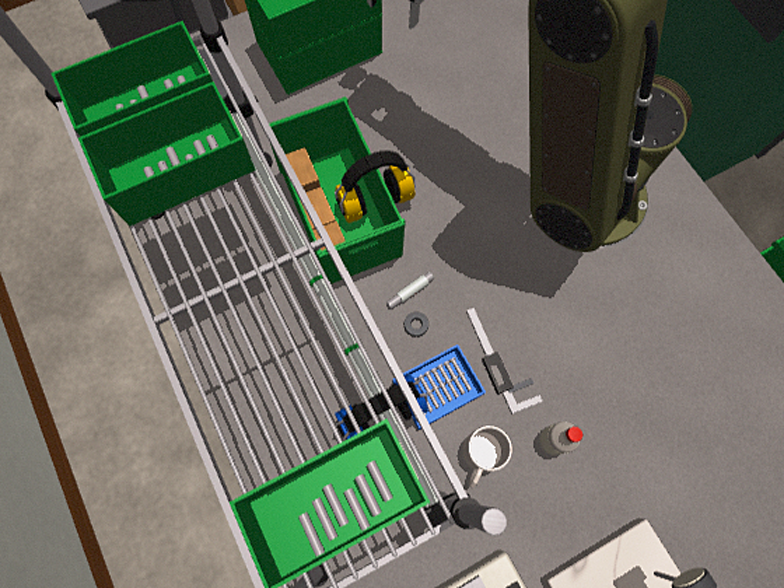

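View pics/top0.png

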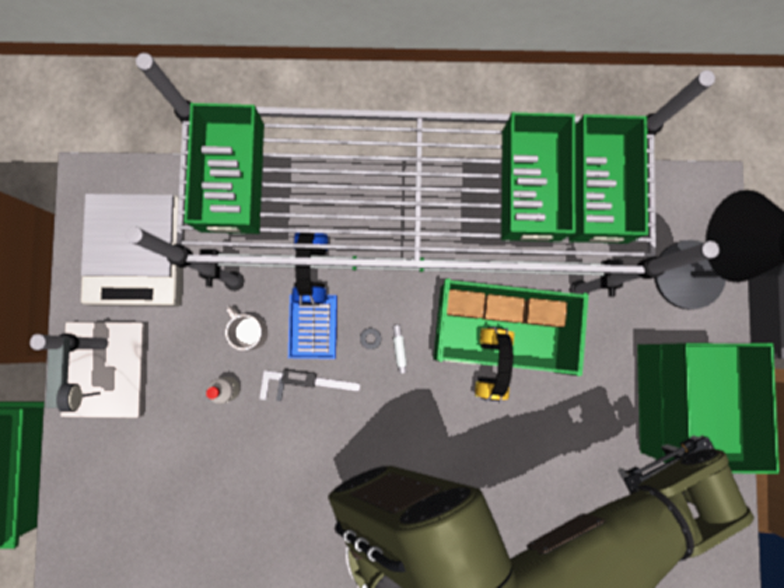

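The scene view shows the yellow pair on the tote's near wall, band around (375,165), and green rings at (315,281) and (350,349). In the top view the band is at about (504,362) and the rings at (355,262) and (421,266).

```bash
cat > h.py <<'E'
import numpy as np,cv2
from bench import bot
from scipy.spatial.transform import Rotation as R
def cam(n):
    i=bot.camera_info(n)
    if n=="wrist":
        s=bot.get_state(); T=np.eye(4); T[:3,:3]=R.from_rotvec(s["ee_rot"]).as_matrix(); T[:3,3]=s["eef_pos"]
        return i["K"],np.linalg.inv(T@i["mount"])
    return i["K"],i["extrinsics"]
def ray(c,u):
    K,E=c; d=E[:3,:3].T@np.linalg.solve(K,[u[0],u[1],1]); return -E[:3,:3].T@E[:3,3],d
def atz(c,u,z):
    o,d=ray(c,u); return o+d*(z-o[2])/d[2]
def tri(obs):
    A=np.zeros((3,3));b=np.zeros(3)
    for c,u in obs:
        o,d=ray(c,u); d/=np.linalg.norm(d); P=np.eye(3)-np.outer(d,d); A+=P;b+=P@o
    p=np.linalg.solve(A,b); return p,[np.linalg.norm(np.cross(p-ray(c,u)[0],ray(c,u)[1]/np.linalg.norm(ray(c,u)[1]))) for c,u in obs]
def proj(c,p):
    K,E=c; q=K@(E[:3,:3]@np.asarray(p)+E[:3,3]); return q[:2]/q[2]
E
python3 - <<'E'
from h import *
np.set_printoptions(precision=4,suppress=True)
t,s=cam("top"),cam("scene")
f=lambda *u:(np.array(u)/1.4)
print("tote")
for u in [(435,357),(581,374),(444,282),(588,294)]: print(atz(t,f(*u),.18))
for u in [(403,236),(350,100)]: print("s",atz(s,f(*u),.18))
print("band",atz(t,f(504,362),.193))
print("rings",tri([(t,f(355,262)),(s,f(350,349))]),tri([(t,f(421,266)),(s,f(315,281))]))
print("edge",[atz(t,f(*u),.4) for u in[(190,261),(640,268)]])
def grab(n,c,r,k,fn):
    im=bot.camera(n)[r[0]:r[1],c[0]:c[1],::-1]; return cv2.resize(im,(400,400*(r[1]-r[0])//(c[1]-c[0])),interpolation=cv2.INTER_CUBIC)
a=[grab("top",(230,330),(150,220),0,0),grab("scene",(210,310),(180,250),0,0)]
b=[grab("top",(320,400),(220,290),0,0)[:300],grab("scene",(220,320),(95,165),0,0)]
b=[cv2.resize(x,(400,280)) if x.shape[0]!=280 and 0 else x for x in b]
h=280
top=np.hstack([a[0][:h],a[1][:h]])
b0=grab("top",(310,410),(225,295),0,0); 
cv2.imwrite("pics/crop1.png",np.vstack([top,np.hstack([b0[:h],b[1][:h]])]))
E
```

```text
tote
[ 0.454  -0.0635  0.18  ]
[ 0.4206 -0.3737  0.18  ]
[ 0.614  -0.0824  0.18  ]
[ 0.5912 -0.3918  0.18  ]
s [ 0.4664 -0.0452  0.18  ]
s [ 0.4158 -0.3604  0.18  ]
band [ 0.4449 -0.2075  0.193 ]
rings (array([0.6536, 0.1065, 0.2019]), [np.float64(0.0019324801932577727), np.float64(0.001932480193257859)]) (array([ 0.6493, -0.0342,  0.198 ]), [np.float64(0.00442467491216796), np.float64(0.004424674912168051)])
edge [array([0.6225, 0.3905, 0.4   ]), array([ 0.6184, -0.4124,  0.4   ])]
```

View pics/crop1.png

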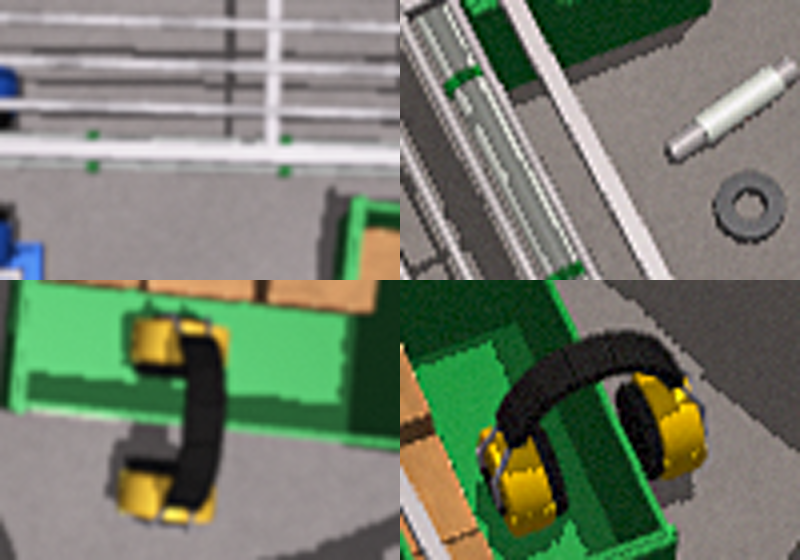

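Estimates from the pictures: crown at about (0.442, -0.208, 0.18) with yaw about -5°, and the rail axis at about x=0.651. I'll fly to a standoff with the wrist camera on the robot side, then look again from there.

Emit:
{"op": "move_arm", "data": {"plan": [0, 0, 0, 3.7, -3.5, -1, 1, 0, 0, 0, 3.7, -3.5, -1, 1, 0, 0, 0, 3.7, -3.5, -1, 1, 0, 0, 0, 3.7, -3.5, -1, 1, 0, 0, 0, 3.7, -3.5, -1, 1, 0, 0, 0, 3.7, -3.5, -1, 1, 0, 0, -10.6, 0, 0, 0, 1, 0, 0, -10.6, 0, 0, 0, 1, 0, 0, -10.6, 0, 0, 0, 1, 0, 0, -10.6, 0, 0, 0, 1, 0, 0, -10.6, 0, 0, 0, 1, 0, 0, -10.6, 0, 0, 0, 1, 0, 0, -10.6, 0, 0, 0, 1, 0, 0, -10.6, 0, 0, 0, 1, 0, 0, -10.6, 0, 0, 0, 1, 0, 0, -10.6, 0, 0, 0, 1, 0, 0, -10.6, 0, 0, 0, 1, 0, 0, -10.6, 0, 0, 0, 1, 0, 0, -10.6, 0, 0, 0, 1, 0, 0, -10.6, 0, 0, 0, 1], "squeeze": 60}}

```text
t: 2.85
eef_pos: [0.3512, -0.2037, 0.2905]
ee_rot: [0.123, 3.139, -0.0]
force: [0.4, -0.2, -0.1]
gripper_width: 0.094
gripper_force: 0.0
```

```bash
python3 -c "
from h import *
s=bot.get_state();print(s['t'],s['q'],s['eef_pos'],s['ee_rot'])" | tee -a log.txt
```

```text
2.85 [-6.15787599e-01 -7.51559862e-02  1.79769474e+00 -2.92445576e-06
  1.41893557e+00 -2.10795865e+00] [ 0.35122099 -0.20367843  0.29049306] [ 1.23467955e-01  3.13906780e+00 -1.05110298e-04]
```

Emit:
{"op": "move_arm", "data": {"plan": [0, -8.33, 0, 0, 0, 0, 1, 0, -8.33, 0, 0, 0, 0, 1, 0, -8.33, 0, 0, 0, 0, 1, 0, 0, 0, 0, 0, 0, 1]}}

```text
t: 3.35
eef_pos: [0.3503, -0.2038, 0.2904]
ee_rot: [0.117, 2.703, -0.026]
force: [0.3, 0.3, 0.7]
gripper_width: 0.0945
gripper_force: 0.0
```

```bash
python3 - <<'E'
from h import *
s=bot.get_state();print(s['t'],s['q'],s['eef_pos'],R.from_rotvec(s['ee_rot']).as_matrix().round(3),s['force'])
im=bot.camera("wrist"); cv2.imwrite("pics/w1.png",cv2.resize(im[:,:,::-1],(784,588),interpolation=cv2.INTER_CUBIC))
E
```

```text
3.35 [-0.78446109 -0.29238018  2.02928103  0.31229824  1.0823194  -2.37121991] [ 0.35028711 -0.20375863  0.29043563] [[-0.903  0.086  0.421]
 [ 0.078  0.996 -0.037]
 [-0.423 -0.    -0.906]] [0.29343702 0.2759437  0.66983283]
```

View pics/w1.png

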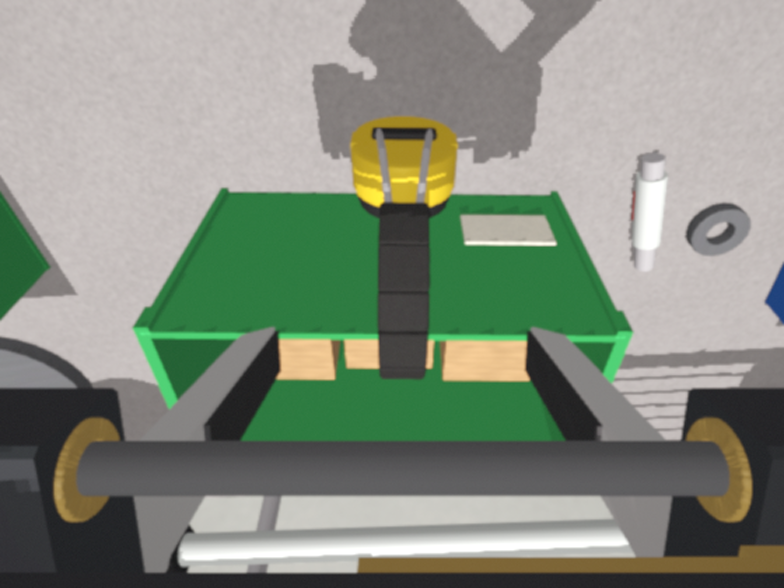

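The wrist view shows the band centred at column ~404 and running straight up the image. The crown is over the tote's near rim (row ~332), so the tool is aligned in yaw. Next I work out the rim line and the grasp offset.

```bash
python3 - <<'E'
from h import *
np.set_printoptions(precision=4,suppress=True)
w=cam("wrist"); f=lambda *u:np.array(u)/1.4
for u in [(160,334),(404,333),(620,332)]: print("rim",atz(w,f(*u),.18))
print("band top@rim",atz(w,f(403.5,335),.193),"low",atz(w,f(405,210),.13), "edges",atz(w,f(380,333),.193),atz(w,f(429,333),.193))
s=bot.get_state(); M=R.from_rotvec(s['ee_rot']).as_matrix()
# assume crown on wall centre line: pair frame yaw from tool
a=np.arctan2(-M[1,0],-M[0,0]); yx=np.array([np.cos(a),np.sin(a),0])
for rim in [atz(w,f(404,333),.18)]:
    C=rim+0.0025*yx; G=C-0.037*yx+[0,0,-.006]; print("yaw",np.degrees(a),"crown",C,"grasp",G,"tool shift cm",M.T@(G-M[:,2]*.006-s['eef_pos'])*100)
E
```

```text
rim [ 0.4258 -0.3618  0.18  ]
rim [ 0.4377 -0.2117  0.18  ]
rim [ 0.4481 -0.0795  0.18  ]
band top@rim [ 0.4266 -0.2111  0.193 ] low [ 0.3805 -0.2062  0.13  ] edges [ 0.4239 -0.2245  0.193 ] [ 0.4263 -0.1963  0.193 ]
yaw -4.9160852613323245 crown [ 0.4402 -0.2119  0.18  ] grasp [ 0.4033 -0.2088  0.174 ] tool shift cm [ 0.124  -0.0284 12.2112]
```

Emit:
{"op": "move_arm", "data": {"plan": [0, 0, 0, 0.1, 0, 2.5, 1, 0, 0, 0, 0, 0, 2.5, 1, 0, 0, 0, 0, 0, 2.5, 1, 0, 0, 0, 0, 0, 2.5, 1, 0, 0, 0, 0, 0, 1.2, 1, 0, 0, 0, 0, 0, 0.8, 1, 0, 0, 0, 0, 0, 0, 1, 0, 0, 0, 0, 0, 0, -1, 0, 0, 0, 0, 0, 0, -1, 0, 0, 0, 0, 0, 0, -1, 0, 0, 0, 0, 0, 0, -1, 0, 0, 0, 0, 0, 0, -1, 0, 0, 0, 0, 0, 0, -1], "squeeze": 60}}

```text
t: 5.03
eef_pos: [0.4009, -0.2079, 0.1813]
ee_rot: [0.115, 2.703, -0.025]
force: [0.8, -0.5, 0.5]
gripper_width: 0.0375
gripper_force: 0.0
```

```bash
python3 - <<'E'
from h import *
s=bot.get_state();print(s['t'],s['q'].round(3),s['eef_pos'],R.from_rotvec(s['ee_rot']).as_matrix().round(3),s['force'],s['gripper_width'],s['gripper_force'])
im=bot.camera("wrist"); im2=bot.camera("scene")[80:220,190:376]
cv2.imwrite("pics/w2.png",np.hstack([im[:300,:,::-1][:, 80:480],cv2.resize(im2[:,:,::-1],(398,300))]))
E
```

```text
5.025 [-0.692 -0.055  2.1    0.356  0.763 -2.396] [ 0.400862   -0.20790898  0.18125338] [[-0.903  0.085  0.421]
 [ 0.077  0.996 -0.036]
 [-0.422  0.    -0.906]] [ 0.80991405 -0.47700648  0.54841653] 0.03751134016721854 0.0
```

View pics/w2.png

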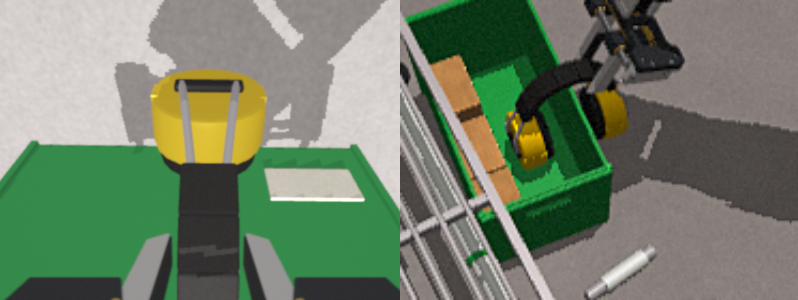

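The fingers straddle the band near the near cup, but the jaws are still closing (37 mm open).

Emit:
{"op": "move_arm", "data": {"plan": [0, 0, 0, 0, 0, 0, -1, 0, 0, 0, 0, 0, 0, -1, 0, 0, 0, 0, 0, 0, -1, 0, 0, 0, 0, 0, 0, -1], "squeeze": 60}}

```text
t: 5.62
eef_pos: [0.4009, -0.2079, 0.1812]
ee_rot: [0.115, 2.703, -0.025]
force: [0.8, 1.1, 0.2]
gripper_width: 0.0295
gripper_force: 60.0
```

```bash
python3 - <<'E'
from h import *
from scipy.optimize import least_squares
s=bot.get_state();print(s['t'],s['q'].round(3),s['eef_pos'],s['force'],s['gripper_width'],s['gripper_force'])
# kinematic fit: Rz(q1) [r0,y0,z0] Ry(q2) [..L2] Ry(q3) [a,0,L3] Rz(q4) Ry(q5) [.. ] Rz(q6)
D=[([-1.17061505e+00,3.00393049e-01,1.52152812e+00,2.2e-06,1.32069276e+00,-6.66314096e-02],[0.24742283,-0.49096701,0.22995153],[-3.05542583,-.726394021,.000263]),
([-6.15787599e-01,-7.51559862e-02,1.79769474,-2.9e-06,1.41893557,-2.10795865],[0.35122099,-0.20367843,0.29049306],[.123467955,3.13906780,-.000105]),
([-0.78446109,-0.29238018,2.02928103,0.31229824,1.0823194,-2.37121991],[0.35028711,-0.20375863,0.29043563],None),
(list(s['q']),list(s['eef_pos']),list(s['ee_rot']))]
def E(ax,a):return R.from_euler(ax,a).as_matrix()
def fk(p,q):
    A=E('z',q[0])@E('y',q[1]);B=A@E('y',q[2]);C=B@E('z',q[3])@E('y',q[4])
    x=E('z',q[0])@[p[0],p[5],p[1]]+A@[0,0,p[2]]+B@[p[6],0,p[3]]+C@[0,0,p[4]]
    return x,C@E('z',q[5])
f=lambda p:np.concatenate([fk(p,q)[0]-x for q,x,_ in D]+[(p-p0)*1e-4])
p0=np.array([0,.3,.4,.4,.2,0,0])
r=least_squares(f,p0); print(r.x.round(4),abs(r.fun[:-7]).max())
for q,x,v in D:
    if v is not None: print((fk(r.x,q)[1].T@R.from_rotvec(v).as_matrix()).round(3).tolist())
np.save("kin.npy",r.x)
E
```

```text
5.625 [-0.692 -0.055  2.1    0.356  0.763 -2.396] [ 0.40085969 -0.20789532  0.18123711] [0.76743291 1.14977687 0.17774794] 0.02945426886336606 59.96410611318424
[0.     0.2212 0.4242 0.4475 0.2456 0.0366 0.0409] 2.6474347714078306e-09
[[0.0, -1.0, 0.0], [1.0, 0.0, -0.0], [0.0, 0.0, 1.0]]
[[0.0, -1.0, -0.0], [1.0, 0.0, 0.0], [-0.0, -0.0, 1.0]]
[[0.0, -1.0, -0.0], [1.0, 0.0, 0.0], [-0.0, -0.0, 1.0]]
```

```bash
cat > plan.py <<'E'
from h import *
from scipy.optimize import least_squares
np.set_printoptions(precision=4,suppress=True,linewidth=150)
p=np.load("kin.npy")
def E(ax,a):return R.from_euler(ax,a).as_matrix()
Q=E('z',np.pi/2)
def fk(q):
    A=E('z',q[0])@E('y',q[1]);B=A@E('y',q[2]);C=B@E('z',q[3])@E('y',q[4])
    return E('z',q[0])@[p[0],p[5],p[1]]+A@[0,0,p[2]]+B@[p[6],0,p[3]]+C@[0,0,p[4]], C@E('z',q[5])@Q
lo=[-3.03,-.79,.23,-1.04,0,-2.55];hi=[3.03,2.21,2.52,4.18,3.07,2.55]
def ik(x,M,q0):
    def f(q):
        a,b=fk(q); return np.r_[(a-x)*10,R.from_matrix(b.T@M).as_rotvec(),(q-q0)*1e-4]
    r=least_squares(f,np.clip(q0,np.array(lo)+1e-6,np.array(hi)-1e-6),bounds=(lo,hi)); return r.x,np.abs(r.fun[:6]).max()
# grasp: pair pose in tool frame
_M0=R.from_rotvec([0.115,2.703,-0.025]).as_matrix(); _x0=np.array([.40086,-.20790,.18124])
Rtp=_M0.T@E('z',np.radians(-4.9)); ttp=_M0.T@(np.array([.4402,-.2119,.18])-_x0)
def toolpose(C,th,yaw):   # crown position, tilt back (deg), yaw (deg) -> TCP pose
    M=E('z',np.radians(yaw))@E('y',-np.radians(th))@Rtp.T
    return np.asarray(C)-M@ttp,M
def pair(): 
    s=bot.get_state(); M=R.from_rotvec(s['ee_rot']).as_matrix(); Rp=M@Rtp
    return s['eef_pos']+M@ttp, np.degrees(np.arctan2(-Rp[0,2],Rp[2,2])), np.degrees(np.arctan2(-Rp[0,1],Rp[1,1]))
def rel(A,B): return np.r_[R.from_matrix(A[1].T@B[1]).as_rotvec(degrees=True),A[1].T@(B[0]-A[0])*100]
E
python3 - <<'E'
from plan import *
t,s=cam("top"),cam("scene")
r1=tri([(t,(253.2,188.1)),(s,(225.7,199.7))]);r2=tri([(t,(301.2,189.1)),(s,(251.6,247.9))]);print(r1,r2)
P=np.array([.6515,.036,.2225])
W=[([.4402,-.2119,.18],0,-4.9),([.43,-.21,.39],0,-4.9)]
W+=[([P[0]-.25,.036,.39],0,0),(P+[-.25,0,.105],55,0),(P+[-.172,0,.108],55,0),(P+[-.021,0,.002+.004],55,0),(P+[-.003,0,.010],5,0)]
for tag,q in(("q4=0",bot.get_state()['q']),):
  for A,B in zip(W,W[1:]):
    for k in np.linspace(0,1,11)[1:]:
        C=(1-k)*np.array(A[0])+k*np.array(B[0]); x,M=toolpose(C,(1-k)*A[1]+k*B[1],(1-k)*A[2]+k*B[2])
        qn,e=ik(x,M,q); d=abs(qn-q).max(); q=qn
        if abs(k*10%5)<1e-6 or e>1e-3 or d>.35: print(C,round((1-k)*A[1]+k*B[1],1),q,"err",round(e,4),"dq",round(d,2))
E
```

```text
(array([0.6389, 0.0816, 0.4827]), [np.float64(0.031828880336510365), np.float64(0.031828880336510476)]) (array([ 0.6617, -0.0148, -0.1412]), [np.float64(0.05138070285246759), np.float64(0.05138070285246763)])
[ 0.4351 -0.2109  0.285 ] 0.0 [-0.6997 -0.1877  1.9587  0.2894  1.0257 -2.2931] err 0.0 dq 0.05
[ 0.43 -0.21  0.39] 0.0 [-0.7071 -0.244   1.7659  0.2613  1.2676 -2.2267] err 0.0 dq 0.05
[ 0.4157 -0.087   0.39  ] 0.0 [-0.416  -0.4061  1.8792  0.163   1.2629 -1.962 ] err 0.0 dq 0.07
[0.4015 0.036  0.39  ] 0.0 [-0.0004 -0.4671  1.9159  0.0008  1.2565 -1.5718] err 0.0 dq 0.09
[0.4015 0.036  0.3588] 27.5 [-0.0007 -0.7063  2.3037  0.0018  0.6277 -1.573 ] err 0.0 dq 0.14
[0.4015 0.036  0.34  ] 44.0 [-0.0004 -0.7414  2.52    0.005   0.1596 -1.5762] err 0.001 dq 0.17
[0.4015 0.036  0.3337] 49.5 [ 0.0368 -0.7025  2.52   -0.415   0.1327 -1.1453] err 0.0974 dq 0.43
[0.4015 0.036  0.3275] 55.0 [ 0.0843 -0.6573  2.52   -1.04    0.1451 -0.5013] err 0.1886 dq 0.64
[0.4093 0.036  0.3278] 55.0 [ 0.0407 -0.6352  2.52   -1.04    0.0701 -0.5164] err 0.1745 dq 0.08
[0.4171 0.036  0.3281] 55.0 [ 0.000
[... 1677 characters left out ...]
     -0.5316] err 0.4318 dq 0.05
[0.6305 0.036  0.2285] 55.0 [ 0.0002  0.1598  2.0307 -1.0398  0.     -0.5314] err 0.4453 dq 0.05
[0.6323 0.036  0.2289] 50.0 [ 0.0001  0.1555  2.0335 -1.0365  0.     -0.5347] err 0.3564 dq 0.0
[0.6341 0.036  0.2293] 45.0 [ 0.0001  0.1512  2.0357 -1.0375  0.     -0.5337] err 0.2672 dq 0.0
[0.6359 0.036  0.2297] 40.0 [ 0.0001  0.1471  2.0374 -1.0375  0.     -0.5337] err 0.1775 dq 0.0
[0.6377 0.036  0.2301] 35.0 [ 0.0001  0.1433  2.0386 -1.0393  0.     -0.5319] err 0.0875 dq 0.0
[0.6395 0.036  0.2305] 30.0 [-0.0003  0.1395  2.0376  0.1696  0.0046 -1.7409] err 0.0 dq 1.21
[0.6485 0.036  0.2325] 5.0 [-0.0002  0.1924  1.7351  0.0011  0.6905 -1.5722] err 0.0 dq 0.13
```

```bash
cat > search.py <<'E'
import plan
from plan import *
import sys,itertools
from multiprocessing import Pool
P=np.array([.6515,.036,.2225])
def setgrasp(al,flip):
    # tool frame in pair frame: z=(cos al,0,-sin al)
    a=np.radians(al); z=np.array([np.cos(a),0,-np.sin(a)]); x=np.array([np.sin(a),0,np.cos(a)])*(-1 if flip else 1)
    M=np.c_[x,np.cross(z,x),z]; g=np.array([-.038,0,-.007])   # grasp point in pair
    tcp=g-z*.008
    plan.Rtp=M.T; plan.ttp=-M.T@tcp
def path(the,n=8):
    t=np.radians(the); d=np.array([-np.sin(t),0,np.cos(t)]); ax=P+[0,0,-.0125]
    W=[(P+[-.002,0,.004],3),(P+[-.002,0,.012],3),(ax+.026*d,the),(ax+.21*d,the),(ax+.21*d+[-.05,0,0],the)]
    o=[W[0]]
    for i,(A,B) in enumerate(zip(W,W[1:])):
        for k in np.linspace(0,1,(2,15,12,4)[i]+1)[1:]:
            th=(1-k)*A[1]+k*B[1]
            if i==1: tt=np.radians(th); C=ax+.026*np.array([-np.sin(tt),0,np.cos(tt)])
            else: C=(1-k)*A[0]+k*B[0]
            o.append((C,th))
    return o
def run(a):
    al,flip,yaw,the=a; setgrasp(al,flip); out=[]; rng=np.random.default_rng(0); seen=[]
    pts=path(the)
    for q4 in (0,.8,1.6,2.4,3.1):
      for q6 in (-1.8,0,1.8):
        q,e=ik(*toolpose(pts[0][0],pts[0][1],yaw),np.array([0,.3,1.8,q4,.5,q6]))
        if e>2e-3 or any(np.abs(q-s).max()<.05 for s in seen): continue
        seen.append(q); q0=q; dm=0;n=0;Qs=[q]
        for C,th in pts[1:]:
            qn,e=ik(*toolpose(C,th,yaw),q)
            if e>2e-3: break
            dm=max(dm,np.abs(qn-q).max()); q=qn; n+=1;Qs.append(q)
        Qs=np.array(Qs); marg=np.minimum(Qs-lo,hi-Qs).min()
        out.append((n,len(pts)-1,round(dm,2),round(marg,3),a,q0.round(2),q.round(2)))
    return out
if __name__=="__main__":
    A=list(itertools.product((35,45,55,65,72),(0,1),(-17,-8,0,8,17),(46,54)))
    with Pool() as p: r=[x for o in p.map(run,A,chunksize=1) for x in o]
    r.sort(key=lambda x:(-x[0]/x[1],x[2]))
    for x in r[:25]: print(*x)
E
python3 - <<'E'
from h import *
t,s=cam("top"),cam("scene")
print(tri([(t,(253.2,188.1)),(s,(251.6,247.9))]),tri([(t,(301.2,189.1)),(s,(225.7,199.7))]))
E
nproc; time OMP_NUM_THREADS=1 timeout 500 python3 search.py
```

```text
(array([0.64930428, 0.10718374, 0.21090187]), [np.float64(0.0017322988821361178), np.float64(0.0017322988821361664)]) (array([ 0.64890849, -0.03392207,  0.20651442]), [np.float64(0.002202760390407981), np.float64(0.0022027603904078937)])
4
33 33 0.21 0.02 (55, 0, 17, 46) [-0.12  0.17  1.82  0.48  0.58  0.82] [-0.41 -0.46  2.5   1.87  0.74 -0.52]
33 33 0.22 0.104 (65, 0, 17, 46) [-0.09  0.22  1.7   0.26  0.78  1.04] [-0.38 -0.51  2.42  1.46  0.64 -0.11]
33 33 0.22 0.171 (72, 0, 17, 46) [-0.07  0.27  1.62  0.16  0.92  1.13] [-0.34 -0.52  2.35  1.15  0.63  0.18]
33 33 0.26 0.029 (72, 0, 17, 54) [-0.07  0.27  1.62  0.16  0.92  1.13] [-0.4  -0.52  2.49  1.57  0.66 -0.25]
33 33 0.46 0.081 (65, 0, 8, 46) [-0.05  0.21  1.72  0.13  0.74  1.31] [-0.19 -0.56  2.44  1.44  0.32  0.03]
33 33 0.46 0.151 (72, 0, 8, 46) [-0.04  0.26  1.63  0.08  0.9   1.36] [-0.17 -0.56  2.37  0.9   0.36  0.57]
33 33 0.52 0.005 (72, 0, 8, 54) [-0.04  0.26  1.63  0.08  0.9   1.36] [-0.21 -0.57  2.52  1.69  0.33 -0.23]
32 33 0.44 0.017 (55, 0, 8, 46) [-0.06  0.16  1.84  0.26  0.5   1.19] [-0.2  -0.47  2.5   2.27  0.44 
[... 1187 characters left out ...]
1  -1.35]
28 33 0.11 0.018 (35, 0, 0, 54) [-0.    0.13  2.05  3.12  0.05 -1.55] [-0.    0.23  2.5   3.14  1.49 -1.57]
28 33 0.11 0.018 (35, 1, 0, 54) [-0.    0.13  2.05  3.12  0.05  1.59] [-0.    0.23  2.5   3.14  1.49  1.57]
28 33 0.42 0.018 (35, 0, 8, 54) [-0.09  0.13  2.05  1.77  0.2  -0.33] [-0.15  0.23  2.5   2.87  1.51 -1.46]
28 33 0.52 0.011 (55, 0, 8, 54) [-0.06  0.16  1.84  0.26  0.5   1.19] [-0.17 -0.15  2.51  2.71  0.82 -1.27]
27 33 0.52 0.023 (45, 0, 8, 54) [-0.08  0.13  1.95  0.61  0.28  0.84] [-0.16  0.09  2.5   2.83  1.2  -1.41]
13 33 0.08 0.064 (72, 0, 0, 46) [-0.    0.26  1.63  0.    0.89  1.57] [-0.    0.14  2.02  0.02  0.06  1.55]
real	0m22.894s
user	1m26.424s
sys	0m0.349s
```

```bash
cat > full.py <<'E'
from search import *
P=np.array([.649,.0366,.222])
AL,TH,YW=60,48,12
def W(TH,YW): return [([.4402,-.2119,.18],0,-4.9),([.43,-.21,.39],0,-4.9),([.42,.0366,.40],0,YW),(P+[-.215,0,.113],TH,YW),(P+[-.145,0,.113],TH,YW),(P+[-.019,0,.006],TH,YW),
  (P+[-.012,0,.012],TH/2,YW),(P+[-.003,0,.012],4,YW),(P+[-.003,0,.0],4,YW)]
E
python3 - <<'E'
from full import *
for AL,TH,YW in((60,48,12),(60,48,9),(57,50,12),(65,50,12)):
  setgrasp(AL,0); w=W(TH,YW)
  for seed in ([-.6,-.05,2.1,.4,.9,1.0],):
    q,e=ik(*toolpose(*w[0]),np.array(seed)); print((AL,TH,YW),"grasp",q,e)
    for i,(A,B) in enumerate(zip(w,w[1:])):
        dm=0;em=0;m3=0
        for k in np.linspace(0,1,13)[1:]:
            qn,e=ik(*toolpose((1-k)*np.array(A[0])+k*np.array(B[0]),(1-k)*A[1]+k*B[1],(1-k)*A[2]+k*B[2]),q)
            dm=max(dm,abs(qn-q).max());em=max(em,e);q=qn;m3=max(m3,q[2])
        print(i,q,"err %.4f step %.2f q3max %.3f"%(em,dm,m3))
E
```

```text
(60, 48, 12) grasp [-0.7299 -0.0825  2.1556  0.4874  0.6961  0.6076] 1.0474738551241955e-08
0 [-0.7463 -0.288   1.8239  0.3358  1.1979  0.8518] err 0.0000 step 0.04 q3max 2.136
1 [-0.1329 -0.4722  1.9214  0.1811  1.1999  1.2052] err 0.0000 step 0.06 q3max 1.923
2 [-0.3355 -0.5436  2.52    1.7251  0.5494 -0.3407] err 0.0565 step 0.29 q3max 2.520
3 [-0.2309 -0.278   2.4142  2.1922  0.5384 -0.7928] err 0.0393 step 0.09 q3max 2.520
4 [-0.1518  0.2981  2.1846  2.6162  0.7604 -1.2515] err 0.0000 step 0.07 q3max 2.402
5 [-0.1217  0.125   2.0298  1.3159  0.2753  0.065 ] err 0.0000 step 0.21 q3max 2.179
6 [-0.0793  0.1643  1.7892  0.2729  0.632   1.1073] err 0.0000 step 0.17 q3max 2.013
7 [-0.0793  0.1783  1.8029  0.2836  0.6054  1.0942] err 0.0000 step 0.00 q3max 1.803
(60, 48, 9) grasp [-0.7299 -0.0825  2.1556  0.4874  0.6961  0.6076] 1.0474738551241955e-08
0 [-0.7463 -0.288   1.8239  0.3358  1.1979  0.8518] err 0.0000 step 0.04 q3max 2.136
1 [-0.1006 -0.4758  1.9235  0.1378  1.1881  1.2946] err 0.0000 step 0.07 q3max 1.925
2 [-0.2549 -0.5642  2.52    1.7533  0.4158 -0.3201] err 0.0698 step
[... 1285 characters left out ...]
.443491786766186e-09
0 [-0.7113 -0.2472  1.7705  0.2624  1.267   0.9107] err 0.0000 step 0.05 q3max 2.085
1 [-0.1089 -0.4213  1.8686  0.1385  1.2801  1.2406] err 0.0000 step 0.06 q3max 1.870
2 [-0.3144 -0.5496  2.52    1.7164  0.5124 -0.3239] err 0.0153 step 0.29 q3max 2.520
3 [-0.2234 -0.2934  2.3907  2.0622  0.4775 -0.6614] err 0.0000 step 0.08 q3max 2.519
4 [-0.1477  0.2738  2.1714  2.5729  0.6777 -1.2051] err 0.0000 step 0.08 q3max 2.379
5 [-0.1129  0.1265  1.9905  0.9545  0.3019  0.4269] err 0.0000 step 0.22 q3max 2.164
6 [-0.0682  0.1926  1.727   0.1979  0.7421  1.1797] err 0.0000 step 0.14 q3max 1.971
7 [-0.0682  0.2054  1.7412  0.204   0.7156  1.1716] err 0.0000 step 0.00 q3max 1.741
```

```bash
cat >> full.py <<'E'
def W(TH,YW,Y3=26): return [([.4402,-.2119,.18],0,-4.9),([.43,-.21,.39],0,-4.9),([.425,.0,.39],0,Y3),(P+[-.205,-.045,.113],TH,Y3),(P+[-.145,0,.113],TH,YW+2),(P+[-.019,0,.006],TH,YW),
  (P+[-.012,0,.012],TH/2,YW),(P+[-.003,0,.012],4,YW),(P+[-.003,0,.0],4,YW)]
E
python3 - <<'E'
from full import *
for AL,TH,YW,Y3 in((60,48,12,26),(60,48,12,32),(64,49,12,26),(62,49,13,30)):
  setgrasp(AL,0); w=W(TH,YW,Y3)
  q,e=ik(*toolpose(*w[0]),np.array([-.6,-.05,2.1,.4,.9,1.0])); print((AL,TH,YW,Y3))
  for i,(A,B) in enumerate(zip(w,w[1:])):
        dm=0;em=0;m3=0
        for k in np.linspace(0,1,13)[1:]:
            qn,e=ik(*toolpose((1-k)*np.array(A[0])+k*np.array(B[0]),(1-k)*A[1]+k*B[1],(1-k)*A[2]+k*B[2]),q)
            dm=max(dm,abs(qn-q).max());em=max(em,e);q=qn;m3=max(m3,q[2])
        if i in(1,2,3,4,5): print(i,q,"err %.4f step %.2f q3max %.3f"%(em,dm,m3))
setgrasp(62,0); s=bot.get_state(); now=(s['eef_pos'],R.from_rotvec(s['ee_rot']).as_matrix())
x,M=toolpose([.4402,-.2119,.18],0,-4.9); st=(x-M[:,2]*.12,M)
print("target standoff",st[0],"M",M.round(3).tolist())
back=(now[0]-now[1][:,2]*.12,now[1]); r=rel(back,st); print("rel from backed-off",r)
A=back[1]@E('z',np.pi); print("after half turn",rel((back[0],A),st))
E
```

```text
(60, 48, 12, 26)
1 [-0.3835 -0.4008  1.9007  0.3963  1.2947  0.6917] err 0.0000 step 0.04 q3max 1.901
2 [-0.7098 -0.2892  2.4217  1.6046  1.1167 -0.5261] err 0.0000 step 0.12 q3max 2.422
3 [-0.2654 -0.2685  2.4078  2.1082  0.5891 -0.7376] err 0.0000 step 0.07 q3max 2.430
4 [-0.1518  0.2981  2.1846  2.6162  0.7604 -1.2515] err 0.0000 step 0.07 q3max 2.396
5 [-0.1217  0.125   2.0298  1.3159  0.2753  0.065 ] err 0.0000 step 0.21 q3max 2.179
(60, 48, 12, 32)
1 [-0.4202 -0.3692  1.8804  0.4401  1.3418  0.5539] err 0.0000 step 0.04 q3max 1.882
2 [-0.7471 -0.2126  2.3679  1.537   1.236  -0.5508] err 0.0000 step 0.11 q3max 2.368
3 [-0.2654 -0.2685  2.4078  2.1082  0.5891 -0.7376] err 0.0000 step 0.08 q3max 2.415
4 [-0.1518  0.2981  2.1846  2.6162  0.7604 -1.2515] err 0.0000 step 0.07 q3max 2.396
5 [-0.1217  0.125   2.0298  1.3159  0.2753  0.065 ] err 0.0000 step 0.21 q3max 2.179
(64, 49, 12, 26)
1 [-0.3442 -0.37    1.8624  0.3288  1.3339  0.7462] err 0.0000 step 0.04 q3max 1.862
2 [-0.6956 -0.3121  2.4021  1.5383  1.0798 -0.4547] err 0.0000 step 0.13 q3max 2.402
3 [-0.2581 -0.2867  2.3853  1
[... 230 characters left out ...]
 49, 13, 30)
1 [-0.3879 -0.3666  1.8691  0.3909  1.3421  0.6272] err 0.0000 step 0.04 q3max 1.870
2 [-0.731  -0.2453  2.3805  1.5406  1.1849 -0.5221] err 0.0000 step 0.11 q3max 2.380
3 [-0.2788 -0.2681  2.3964  2.035   0.5954 -0.6781] err 0.0000 step 0.07 q3max 2.407
4 [-0.1621  0.2925  2.1769  2.5627  0.7415 -1.2136] err 0.0000 step 0.07 q3max 2.385
5 [-0.1278  0.1274  2.0128  1.1857  0.3019  0.1797] err 0.0000 step 0.20 q3max 2.170
target standoff [ 0.3425 -0.2035  0.286 ] M [[0.88, -0.085, 0.468], [-0.075, -0.996, -0.04], [0.469, 0.0, -0.883]]
rel from backed-off [   4.7315    0.0404 -179.898     0.8814   -0.0572    0.0293]
after half turn [-0.0257  3.0132  0.0398 -0.8814  0.0572  0.0293]
```

The arm's fitted kinematics show the tipped pose can't be reached with the wrist this way round. I'll let go, turn the hand half a turn and regrasp at a flatter angle (56°).

Emit:
{"op": "move_arm", "data": {"plan": [0, 0, 0, 0, 0, 0, 1, 0, 0, 0, 0, 0, 0, 1, 0, 0, 0, 0, 0, 0, 1, 0, 0, 0, 0, 0, 0, 1, 0, 0, 0, 0, 0, 0, 1, 0, 0, 0, 0, 0, 0, 1, 0, 0, 0, 0, 0, 0, 1, 0, 0, 0, 0, 0, -2, 1, 0, 0, 0, 0, 0, -2.5, 1, 0, 0, 0, 0, 0, -2.5, 1, 0, 0, 0, 0, 0, -2.5, 1, 0, 0, 0, 0, 0, -2.5, 1]}}

```text
t: 7.12
eef_pos: [0.3499, -0.2035, 0.2908]
ee_rot: [0.115, 2.703, -0.026]
force: [0.8, 0.4, -0.5]
gripper_width: 0.0938
gripper_force: 0.0
```

Emit:
{"op": "move_arm", "data": {"plan": [0, 0, 10.6, 0, 0, 0, 1, 0, 0, 10.6, 0, 0, 0, 1, 0, 0, 10.6, 0, 0, 0, 1, 0, 0, 10.6, 0, 0, 0, 1, 0, 0, 10.6, 0, 0, 0, 1, 0, 0, 10.6, 0, 0, 0, 1, 0, 0, 10.6, 0, 0, 0, 1, 0, 0, 10.6, 0, 0, 0, 1, 0, 0, 10.6, 0, 0, 0, 1, 0, 0, 10.6, 0, 0, 0, 1, 0, 0, 10.6, 0, 0, 0, 1, 0, 0, 10.6, 0, 0, 0, 1, 0, 0, 10.6, 0, 0, 0, 1, 0, 0, 10.6, 0, 0, 0, 1, 0, 0, 10.6, 0, 0, 0, 1, 0, 0, 10.6, 0, 0, 0, 1, 0, 0, 10.4, 0, 0, 0, 1, 0, 9, 0, 0, 0, 0, 1, 0, 0, 0, 0, 0, 0, 1]}}

```text
t: 9.5
eef_pos: [0.3495, -0.2036, 0.2895]
ee_rot: [2.978, -0.128, 0.909]
force: [-0.1, 0.3, -0.2]
gripper_width: 0.0942
gripper_force: 0.0
```

```bash
python3 - <<'E'
from full import *
AL,TH,YW,Y3=56,48,12,28
setgrasp(AL,0); w=W(TH,YW,Y3)
s=bot.get_state(); now=(s['eef_pos'],R.from_rotvec(s['ee_rot']).as_matrix()); print(s['t'],s['q'])
print("rel to grasp",rel(now,toolpose(*w[0])))
q,e=ik(*toolpose(*w[0]),np.array([-.6,-.05,2.1,.4,.9,1.0]))
for i,(A,B) in enumerate(zip(w,w[1:])):
        dm=0;em=0;m3=0
        for k in np.linspace(0,1,13)[1:]:
            qn,e=ik(*toolpose((1-k)*np.array(A[0])+k*np.array(B[0]),(1-k)*A[1]+k*B[1],(1-k)*A[2]+k*B[2]),q)
            dm=max(dm,abs(qn-q).max());em=max(em,e);q=qn;m3=max(m3,q[2])
        print(i,q,"err %.4f step %.2f q3max %.3f"%(em,dm,m3))
im=bot.camera("wrist");im2=bot.camera("scene")[80:220,190:376]
cv2.imwrite("pics/w3.png",np.vstack([cv2.resize(im[:,:,::-1],(560,420)),cv2.resize(im2[:,:,::-1],(560,420))])[:, :][: 840] if 0 else np.hstack([cv2.resize(im[:,:,::-1],(480,360)),cv2.resize(im2[:,:,::-1],(320,240)) .repeat(1,0)[:240].copy() if 0 else cv2.copyMakeBorder(cv2.resize(im2[:,:,::-1],(320,240)),0,120,0,0,cv2.BORDER_CONSTANT)]))
E
```

```text
9.5 [-0.8618 -0.3545  2.1178  0.4875  0.9885  0.6041]
rel to grasp [ 0.0064  0.0504 -0.03   -2.1008  0.0509 11.8297]
0 [-0.7755 -0.3188  1.8669  0.4014  1.1457  0.7975] err 0.0000 step 0.04 q3max 2.177
1 [-0.4385 -0.4181  1.9324  0.4861  1.2784  0.5843] err 0.0000 step 0.04 q3max 1.933
2 [-0.7362 -0.2239  2.4269  1.663   1.2099 -0.6246] err 0.0000 step 0.12 q3max 2.427
3 [-0.2717 -0.2331  2.4335  2.2502  0.6791 -0.8828] err 0.0000 step 0.07 q3max 2.448
4 [-0.1548  0.3398  2.1943  2.6633  0.8731 -1.3022] err 0.0000 step 0.06 q3max 2.420
5 [-0.1299  0.1306  2.0659  1.7074  0.2889 -0.3274] err 0.0000 step 0.19 q3max 2.191
6 [-0.0882  0.1456  1.8372  0.3555  0.5454  1.0263] err 0.0000 step 0.18 q3max 2.050
7 [-0.0882  0.1605  1.8505  0.3726  0.519   1.0065] err 0.0000 step 0.00 q3max 1.851
```

View pics/w3.png

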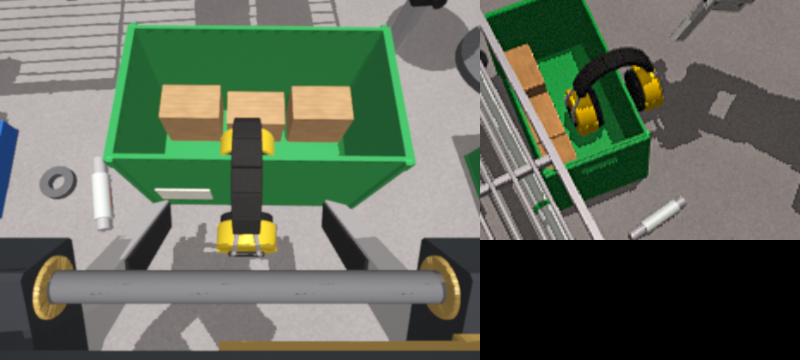

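The pair still hangs on the rim after release. Its band is centred at column ~246 of the 480-wide view, the far cup at (247,140) and the near cup at (247,237). I'll check the crown's x position by projecting the model.

```bash
python3 - <<'E'
from full import *
w=cam("wrist"); C=np.array([.4402,-.2119,.18]); Rz=E('z',np.radians(-4.9))
for n,p in dict(crowntop=(0,0,.013),faredge=(.07,0,-.045),nearedge=(-.07,0,-.045),farcup=(.06,0,-.122),nearcup=(-.06,0,-.122),nearcupouter=(-.086,0,-.1),fartop=(.06,0,-.075),neartop=(-.06,0,-.075)).items(): print(n,proj(w,C+Rz@p)*480/560)
E
```

```text
crowntop [245.0917 152.8429]
faredge [245.3032 119.1354]
nearedge [245.0968 236.8448]
farcup [245.3778 152.9158]
nearcup [245.2426 237.9149]
nearcupouter [245.1751 257.1902]
fartop [245.3282 137.9675]
neartop [245.1702 231.9502]
```

The model projection matches to within a pixel or two, so I grasp now.

Emit:
{"op": "move_arm", "data": {"plan": [0, 0, 0, -2.1, 0, 0, 1, 0, 0, 0, 0, 0, 3, 1, 0, 0, 0, 0, 0, 3, 1, 0, 0, 0, 0, 0, 3, 1, 0, 0, 0, 0, 0, 1.8, 0.5, 0, 0, 0, 0, 0, 1, 0, 0, 0, 0, 0, 0, 0, -1, 0, 0, 0, 0, 0, 0, -1, 0, 0, 0, 0, 0, 0, -1, 0, 0, 0, 0, 0, 0, -1, 0, 0, 0, 0, 0, 0, -1, 0, 0, 0, 0, 0, 0, -1, 0, 0, 0, 0, 0, 0, -1, 0, 0, 0, 0, 0, 0, -1], "squeeze": 60}}

```text
t: 11.35
eef_pos: [0.3987, -0.2078, 0.1805]
ee_rot: [2.978, -0.126, 0.91]
force: [-2.0, 0.2, 1.6]
gripper_width: 0.0291
gripper_force: 60.0
```

```bash
cat >> full.py <<'E'
AL,TH,YW,Y3=56,48,12,28
def rows(segs,start=None,hand=-1):
    """segs: list of (pairpose, nrows); prints flat rounded rows from commanded pose"""
    s=bot.get_state(); cur=start or (s['eef_pos'],R.from_rotvec(s['ee_rot']).as_matrix()); q=s['q'];out=[];dq=0;em=0
    Cp,th,yw=segs[0]
    for C,t,y,n in segs[1:]:
        for k in np.arange(1,n+1)/n:
            tgt=toolpose((1-k)*np.array(Cp)+k*np.array(C),(1-k)*th+k*t,(1-k)*yw+k*y)
            r=np.round(rel(cur,tgt),2); cur=(cur[0]+cur[1]@r[3:]/100,cur[1]@R.from_rotvec(r[:3],degrees=True).as_matrix())
            qn,e=ik(*cur,q); dq=max(dq,(abs(qn-q)/.125/np.array([2.22,2.22,2.57,3.14,3.14,3.14])).max());em=max(em,e);q=qn
            out.append([float(v)+0. for v in r]+[hand])
        Cp,th,yw=C,t,y
    print("rows",len(out),"speed frac %.2f err %.4f"%(dq,em),q.round(2)); print(", ".join(str(round(v,2)) for r in out for v in r))
def setactual(C=(.4402,-.2119,.18),yaw=-4.9):  # store actual grasp, pair still on rim
    s=bot.get_state(); M=R.from_rotvec(s['ee_rot']).as_matrix()
    np.savez("grasp.npz",R=M.T@E('z',np.radians(yaw)),t=M.T@(np.array(C)-s['eef_pos']))
def load():
    d=np.load("grasp.npz"); plan.Rtp=d["R"]; plan.ttp=d["t"]
E
python3 - <<'E'
from full import *
s=bot.get_state(); print(s['t'],s['gripper_width'],s['gripper_force'],s['force'])
setactual(); load(); w=W(TH,YW,Y3)
rows([w[0],(*w[1],8),(*w[2],9)])
rows([w[0],(*w[1],8),(*w[2],9)])if 0 else None
print(pair())
E
```

```text
11.35 0.029095663331172028 59.98555207857862 [-2.0462  0.2163  1.6153]
rows 17 speed frac 0.18 err 0.0000 [-0.44 -0.42  1.93  0.48  1.28  0.59]
0.0, 0.0, 0.0, 1.36, -0.01, -2.25, -1, 0.0, 0.0, 0.0, 1.36, -0.02, -2.25, -1, 0.0, 0.0, 0.0, 1.36, -0.01, -2.25, -1, 0.0, 0.0, 0.0, 1.36, -0.01, -2.24, -1, 0.0, 0.0, 0.0, 1.36, -0.01, -2.25, -1, 0.0, 0.0, 0.0, 1.36, -0.02, -2.25, -1, 0.0, 0.0, 0.0, 1.36, -0.01, -2.25, -1, 0.0, 0.0, 0.0, 1.37, -0.01, -2.25, -1, 2.04, 0.0, -3.03, -0.21, -2.05, -0.14, -1, 2.05, 0.0, -3.03, -0.08, -2.07, -0.05, -1, 2.04, 0.0, -3.03, 0.04, -2.07, 0.02, -1, 2.05, 0.0, -3.03, 0.16, -2.06, 0.11, -1, 2.04, 0.0, -3.03, 0.29, -2.04, 0.2, -1, 2.04, 0.0, -3.03, 0.41, -2.02, 0.27, -1, 2.05, 0.0, -3.04, 0.53, -1.98, 0.36, -1, 2.04, 0.0, -3.03, 0.64, -1.94, 0.43, -1, 2.04, 0.0, -3.03, 0.76, -1.88, 0.52, -1
(array([ 0.4402, -0.2119,  0.18  ]), np.float64(-3.4994478275959063e-15), np.float64(-4.900000000000001))
```

Emit:
{"op": "move_arm", "data": {"plan": [0, 0, 0, 1.4, 0, -2.2, -1, 0, 0, 0, 1.4, 0, -2.2, -1, 0, 0, 0, 1.4, 0, -2.2, -1, 0, 0, 0, 1.4, 0, -2.2, -1, 0, 0, 0, 1.4, 0, -2.2, -1, 0, 0, 0, 1.4, 0, -2.2, -1, 0, 0, 0, 1.4, 0, -2.2, -1, 0, 0, 0, 1.4, 0, -2.2, -1, 2, 0, -3, -0.1, -2, -0.1, -1, 2, 0, -3, 0, -2, 0, -1, 2, 0, -3, 0, -2, 0, -1, 2, 0, -3, 0.2, -2, 0.1, -1, 2, 0, -3, 0.3, -2, 0.2, -1, 2, 0, -3, 0.4, -2, 0.3, -1, 2, 0, -3, 0.5, -2, 0.4, -1, 2, 0, -3, 0.6, -2, 0.4, -1, 2, 0, -3, 0.7, -2, 0.5, -1], "squeeze": 60}}

```text
t: 13.48
eef_pos: [0.3935, -0.0208, 0.3883]
ee_rot: [-2.795, -0.694, -0.854]
force: [0.0, -0.5, -1.7]
gripper_width: 0.0298
gripper_force: 60.0
```

```bash
python3 - <<'E'
from full import *
load(); w=W(TH,YW,Y3); p=pair(); s=bot.get_state(); print(s['t'],s['force'],s['gripper_width'],p)
rows([p,(*w[3],14)])
im=bot.camera("wrist");im2=bot.camera("scene")[80:290,150:430]
cv2.imwrite("pics/w4.png",np.hstack([cv2.resize(im[:,:,::-1],(400,300)),cv2.resize(im2[:,:,::-1],(400,300))]))
E
```

```text
13.475 [ 0.0412 -0.4588 -1.7231] 0.029756313566156708 (array([ 0.4306, -0.0018,  0.3878]), np.float64(0.029803338940815497), np.float64(27.8062690447233))
rows 14 speed frac 0.25 err 0.0000 [-0.74 -0.23  2.43  1.66  1.21 -0.62]
0.13, 3.51, 0.08, -0.3, 0.09, 0.56, -1, 0.01, 3.42, -0.01, -0.31, 0.08, 0.55, -1, 0.01, 3.43, -0.01, -0.34, 0.09, 0.53, -1, 0.01, 3.43, -0.01, -0.35, 0.09, 0.53, -1, 0.0, 3.42, -0.01, -0.37, 0.09, 0.5, -1, 0.01, 3.43, -0.01, -0.39, 0.08, 0.5, -1, 0.01, 3.42, -0.01, -0.41, 0.09, 0.48, -1, 0.01, 3.43, -0.01, -0.42, 0.09, 0.46, -1, 0.01, 3.43, -0.01, -0.44, 0.08, 0.44, -1, 0.01, 3.42, 0.0, -0.45, 0.09, 0.43, -1, 0.01, 3.43, -0.01, -0.46, 0.09, 0.4, -1, 0.02, 3.43, 0.0, -0.47, 0.09, 0.39, -1, 0.01, 3.42, -0.01, -0.49, 0.08, 0.37, -1, 0.01, 3.43, 0.0, -0.49, 0.09, 0.34, -1
```

View pics/w4.png

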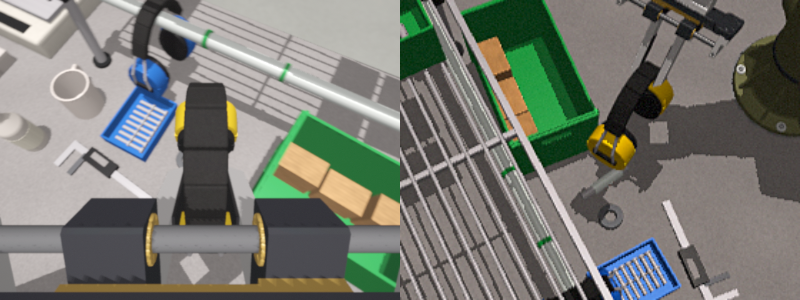

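The pair is lifted clear of the tote. The wrist view shows the rail with its rings at (208,40) and (285,73) of the 400-wide picture, so I can refine the place with a third ray.

```bash
python3 - <<'E'
from full import *
w=cam("wrist"); im=bot.camera("wrist").astype(int); t,sc=cam("top"),cam("scene")
g=(im[:,:,1]>im[:,:,0]+25)&(im[:,:,1]>im[:,:,2]+15)
obs=[]
for u,v in((291,56),(399,102)):
    ys,xs=np.nonzero(g[v-18:v+18,u-15:u+15]); c=((xs.min()+xs.max())/2+u-15,(ys.min()+ys.max())/2+v-18); print(c,len(xs),xs.min(),xs.max(),ys.min(),ys.max()); obs.append(c)
for top,s,c in(((253.2,188.1),(251.6,247.9),obs[0]),((301.2,189.1),(225.7,199.7),obs[1])):
    print("3view",tri([(t,top),(sc,s),(w,c)])," top+wrist",tri([(t,top),(w,c)])[0],"scene+w",tri([(sc,s),(w,c)])[0])
E
```

```text
(np.float64(292.0), np.float64(54.5)) 201 8 24 3 30
(np.float64(400.5), np.float64(102.0)) 202 8 25 5 31
3view (array([0.6495, 0.1071, 0.2141]), [np.float64(0.0022180804387112976), np.float64(0.0014249435734732501), np.float64(0.0009065688427763007)])  top+wrist [0.6477 0.1068 0.2165] scene+w [0.6508 0.1068 0.2135]
3view (array([ 0.649 , -0.0331,  0.212 ]), [np.float64(0.002770754081356369), np.float64(0.002064573209039213), np.float64(0.0009462703057466916)])  top+wrist [ 0.6456 -0.0329  0.2171] scene+w [ 0.651  -0.0337  0.2108]
```

Emit:
{"op": "move_arm", "data": {"plan": [0, 3.5, 0, -0.3, 0.1, 0.6, -1, 0, 3.4, 0, -0.3, 0.1, 0.6, -1, 0, 3.4, 0, -0.3, 0.1, 0.5, -1, 0, 3.4, 0, -0.4, 0.1, 0.5, -1, 0, 3.4, 0, -0.4, 0.1, 0.5, -1, 0, 3.4, 0, -0.4, 0.1, 0.5, -1, 0, 3.4, 0, -0.4, 0.1, 0.5, -1, 0, 3.4, 0, -0.4, 0.1, 0.5, -1, 0, 3.4, 0, -0.4, 0.1, 0.4, -1, 0, 3.4, 0, -0.5, 0.1, 0.4, -1, 0, 3.4, 0, -0.5, 0.1, 0.4, -1, 0, 3.4, 0, -0.5, 0.1, 0.4, -1, 0, 3.4, 0, -0.5, 0, 0.4, -1, 0, 3.4, 0, -0.5, 0, 0.3, -1, 0, 0, 0, 0, 0, 0, -1]}}

```text
t: 15.5
eef_pos: [0.4184, -0.0234, 0.302]
ee_rot: [-2.107, -0.517, -1.817]
force: [0.2, 0.2, -2.1]
gripper_width: 0.0293
gripper_force: 60.0
```

```bash
sed -i 's/^P=np.array(\[.649,.0366,.222\])/P=np.array([.649,.037,.225])/' full.py; python3 - <<'E'
from full import *
load(); w=W(TH,YW,Y3); p=pair(); s=bot.get_state(); print(s['q'],p)
rows([p,(*w[4],10)])
E
```

```text
[-0.7401 -0.23    2.4289  1.6572  1.2014 -0.6186] (array([ 0.4439, -0.0108,  0.3324]), np.float64(44.11156023794134), np.float64(27.5082117268564))
rows 10 speed frac 0.25 err 0.0000 [-0.27 -0.25  2.43  2.24  0.67 -0.87]
-1.33, -3.05, 0.23, 0.3, -0.22, 0.56, -1, -1.32, 0.39, 0.27, 0.19, -0.23, 0.75, -1, -1.33, 0.39, 0.25, 0.18, -0.25, 0.75, -1, -1.33, 0.39, 0.25, 0.18, -0.27, 0.74, -1, -1.33, 0.39, 0.24, 0.17, -0.28, 0.74, -1, -1.33, 0.38, 0.22, 0.16, -0.31, 0.74, -1, -1.33, 0.39, 0.22, 0.16, -0.31, 0.73, -1, -1.34, 0.39, 0.22, 0.16, -0.34, 0.73, -1, -1.33, 0.39, 0.2, 0.15, -0.35, 0.72, -1, -1.34, 0.39, 0.19, 0.14, -0.37, 0.71, -1
```

```bash
sed -i 's/np.degrees(np.arctan2(-Rp\[0,2\],Rp\[2,2\]))/-np.sign(Rp[0,2])*np.degrees(np.arccos(Rp[2,2]))/' plan.py; python3 - <<'E'
from full import *
load(); w=W(TH,YW,Y3); p=pair(); print(p)
rows([p,(*w[4],9)])
E
```

```text
(array([ 0.4439, -0.0108,  0.3324]), np.float64(47.54608047912972), np.float64(27.5082117268564))
rows 9 speed frac 0.24 err 0.0000 [-0.27 -0.25  2.43  2.24  0.67 -0.87]
-1.49, 0.05, 0.22, 0.18, -0.24, 0.82, -1, -1.48, 0.05, 0.21, 0.18, -0.25, 0.83, -1, -1.49, 0.05, 0.22, 0.18, -0.28, 0.81, -1, -1.48, 0.05, 0.22, 0.18, -0.31, 0.81, -1, -1.49, 0.05, 0.21, 0.18, -0.32, 0.81, -1, -1.48, 0.05, 0.22, 0.17, -0.34, 0.79, -1, -1.49, 0.05, 0.21, 0.18, -0.37, 0.79, -1, -1.48, 0.05, 0.21, 0.17, -0.38, 0.79, -1, -1.49, 0.05, 0.21, 0.17, -0.41, 0.77, -1
```

Emit:
{"op": "move_arm", "data": {"plan": [-1.5, 0, 0.2, 0.2, -0.2, 0.8, -1, -1.5, 0, 0.2, 0.2, -0.3, 0.8, -1, -1.5, 0.1, 0.2, 0.2, -0.3, 0.8, -1, -1.5, 0, 0.2, 0.2, -0.3, 0.8, -1, -1.5, 0.1, 0.2, 0.2, -0.3, 0.8, -1, -1.5, 0, 0.2, 0.2, -0.3, 0.8, -1, -1.5, 0.1, 0.2, 0.1, -0.4, 0.8, -1, -1.5, 0, 0.2, 0.1, -0.4, 0.8, -1, -1.5, 0.1, 0.2, 0.1, -0.4, 0.8, -1, 0, 0, 0, 0, 0, 0, -1]}}

```text
t: 16.75
eef_pos: [0.4763, 0.0315, 0.3082]
ee_rot: [-2.24, -0.282, -1.953]
force: [-0.0, 0.0, -2.6]
gripper_width: 0.0295
gripper_force: 60.0
```

```bash
python3 - <<'E'
from full import *
load(); w=W(TH,YW,Y3); p=pair(); s=bot.get_state(); print(s['t'],s['force'],p,p[0]-P)
rows([p,(*w[5],14)])
# project model to compare
Rp=E('z',np.radians(p[2]))@E('y',-np.radians(p[1]))
for n in("scene","top"):
    im=bot.camera(n)[:,:,::-1].copy(); 
    k=3; im=cv2.resize(im,None,fx=k,fy=k,interpolation=cv2.INTER_CUBIC); c=cam(n)
    def pt(x): return tuple(int(v*k) for v in proj(c,x))
    for a in((0,0,.013),(.086,0,-.122),(-.086,0,-.122),(.033,0,-.17),(-.033,0,-.17)): cv2.circle(im,pt(p[0]+Rp@a),4,(255,0,255),-1)
    cv2.circle(im,pt(P),4,(0,0,255),-1)
    x,y=pt(P); 
    crop=im[max(0,y-220):y+220,max(0,x-200):x+200]; crop=cv2.resize(crop,(400,440)); 
    if n=="scene": A=crop
    else: cv2.imwrite("pics/w5.png",np.hstack([A,crop]))
E
```

```text
16.75 [-0.047   0.0108 -2.572 ] (array([0.5038, 0.0379, 0.3389]), np.float64(48.126316636223336), np.float64(14.036663387401298)) [-0.1452  0.0009  0.1139]
rows 14 speed frac 0.17 err 0.0000 [-0.15  0.33  2.19  2.66  0.86 -1.3 ]
-0.11, -0.01, 0.3, -0.64, 0.2, 0.97, -1, -0.14, -0.01, 0.02, -0.65, 0.22, 0.97, -1, -0.14, -0.01, 0.02, -0.64, 0.21, 0.97, -1, -0.15, -0.01, 0.02, -0.64, 0.21, 0.97, -1, -0.14, -0.01, 0.02, -0.65, 0.21, 0.98, -1, -0.15, 0.0, 0.02, -0.64, 0.21, 0.97, -1, -0.14, -0.01, 0.02, -0.64, 0.2, 0.97, -1, -0.14, -0.01, 0.02, -0.64, 0.2, 0.98, -1, -0.15, -0.01, 0.02, -0.64, 0.2, 0.97, -1, -0.14, -0.01, 0.02, -0.64, 0.2, 0.98, -1, -0.15, -0.01, 0.02, -0.65, 0.2, 0.98, -1, -0.14, -0.01, 0.02, -0.64, 0.19, 0.97, -1, -0.14, -0.01, 0.02, -0.64, 0.19, 0.98, -1, -0.15, -0.01, 0.02, -0.64, 0.19, 0.98, -1
```

View pics/w5.png

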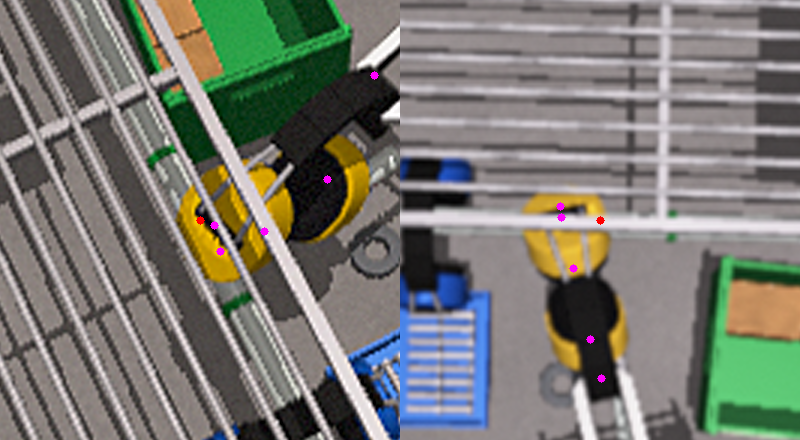

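The overlaid model points fall on the tipped pair: crown at (374,75) on the band in the scene crop. So there is no swing in the fingers, and the far cup sits above the rail between the rings. I go in along the gap.

Emit:
{"op": "move_arm", "data": {"plan": [-0.1, 0, 0.3, -0.64, 0.2, 0.97, -1, -0.15, 0, 0, -0.64, 0.2, 0.97, -1, -0.15, 0, 0, -0.64, 0.2, 0.97, -1, -0.15, 0, 0, -0.64, 0.2, 0.97, -1, -0.15, 0, 0, -0.64, 0.2, 0.97, -1, -0.15, 0, 0, -0.64, 0.2, 0.97, -1, -0.15, 0, 0, -0.64, 0.2, 0.97, -1]}}

```text
t: 17.73
eef_pos: [0.5392, 0.0309, 0.2539]
ee_rot: [-2.25, -0.257, -1.96]
force: [-0.1, 0.1, -1.6]
gripper_width: 0.0295
gripper_force: 60.0
```

Emit:
{"op": "move_arm", "data": {"plan": [-0.15, 0, 0, -0.64, 0.2, 0.97, -1, -0.15, 0, 0, -0.64, 0.2, 0.97, -1, -0.15, 0, 0, -0.64, 0.2, 0.97, -1, -0.15, 0, 0, -0.64, 0.2, 0.97, -1, -0.15, 0, 0, -0.64, 0.2, 0.97, -1, -0.15, 0, 0, -0.64, 0.2, 0.97, -1]}}

```text
t: 18.48
eef_pos: [0.5932, 0.0306, 0.2077]
ee_rot: [-2.26, -0.243, -1.969]
force: [0.2, -0.2, -2.4]
gripper_width: 0.0291
gripper_force: 60.0
```

```bash
python3 - <<'E'
from full import *
load(); w=W(TH,YW,Y3); p=pair(); s=bot.get_state(); print(s['t'],s['force'],p,p[0]-P)
rows([p,(P+[-.012,0,.016],24,YW,12),(P+[-.003,0,.016],4,YW,10)])
E
```

```text
18.475 [ 0.2356 -0.2486 -2.3741] (array([0.6209, 0.0361, 0.2384]), np.float64(48.131679315466634), np.float64(12.00934860130972)) [-0.0281 -0.0009  0.0134]
rows 22 speed frac 0.53 err 0.0000 [-0.09  0.14  1.83  0.34  0.56  1.04]
0.04, -2.01, 0.22, 0.13, 0.01, 0.01, -1, 0.0, -2.01, 0.0, 0.13, 0.02, 0.01, -1, 0.0, -2.01, 0.0, 0.13, 0.02, 0.01, -1, 0.0, -2.01, 0.0, 0.14, 0.02, 0.0, -1, 0.0, -2.01, 0.01, 0.14, 0.02, 0.0, -1, 0.0, -2.02, 0.0, 0.15, 0.02, 0.0, -1, 0.0, -2.01, 0.0, 0.15, 0.02, 0.0, -1, 0.0, -2.01, 0.0, 0.16, 0.02, 0.0, -1, 0.0, -2.01, 0.0, 0.16, 0.03, -0.01, -1, 0.0, -2.01, 0.0, 0.16, 0.02, 0.0, -1, 0.0, -2.01, 0.0, 0.17, 0.02, -0.02, -1, 0.0, -2.01, 0.0, 0.17, 0.02, -0.01, -1, 0.0, -2.0, 0.0, 0.13, 0.02, -0.04, -1, 0.0, -2.0, 0.0, 0.13, 0.01, -0.05, -1, 0.0, -2.0, 0.0, 0.14, 0.02, -0.05, -1, 0.01, -2.0, 0.0, 0.14, 0.02, -0.05, -1, 0.0, -2.0, 0.0, 0.14, 0.02, -0.05, -1, 0.0, -2.0, 0.0, 0.14, 0.02, -0.05, -1, 0.0, -2.0, 0.01, 0.15, 0.02, -0.05, -1, 0.0, -2.0, 0.0, 0.15, 0.02, -0.06, -1, 0.0, -2.0, 0.0, 0.15, 0.02, -0.06, -1, 0.0, -2.0, 0.0, 0.15, 0.02, -0.06, -1
```

Emit:
{"op": "move_arm", "data": {"plan": [0, -2, 0.2, 0.13, 0, 0, -1, 0, -2, 0, 0.13, 0, 0, -1, 0, -2, 0, 0.13, 0, 0, -1, 0, -2, 0, 0.14, 0, 0, -1, 0, -2, 0, 0.14, 0, 0, -1, 0, -2, 0, 0.15, 0, 0, -1, 0, -2, 0, 0.15, 0, 0, -1, 0, -2, 0, 0.15, 0, 0, -1, 0, -2, 0, 0.15, 0, 0, -1, 0, -2, 0, 0.15, 0, 0, -1, 0, -2, 0, 0.15, 0, 0, -1, 0, -2, 0, 0.15, 0, 0, -1]}}

```text
t: 19.98
eef_pos: [0.5984, 0.0322, 0.2239]
ee_rot: [-2.647, -0.28, -1.469]
force: [-0.5, -0.3, -2.1]
gripper_width: 0.0293
gripper_force: 60.0
```

Emit:
{"op": "move_arm", "data": {"plan": [0, -2, 0, 0.14, 0, -0.05, -1, 0, -2, 0, 0.14, 0, -0.05, -1, 0, -2, 0, 0.14, 0, -0.05, -1, 0, -2, 0, 0.14, 0, -0.05, -1, 0, -2, 0, 0.14, 0, -0.05, -1, 0, -2, 0, 0.14, 0, -0.05, -1, 0, -2, 0, 0.14, 0, -0.05, -1, 0, -2, 0, 0.14, 0, -0.05, -1, 0, -2, 0, 0.14, 0, -0.05, -1, 0, 0, 0, 0, 0, 0, -1]}}

```text
t: 21.22
eef_pos: [0.6029, 0.0332, 0.2364]
ee_rot: [-2.871, -0.303, -1.047]
force: [-0.4, -0.6, -2.2]
gripper_width: 0.0291
gripper_force: 60.0
```

```bash
python3 - <<'E'
from full import *
load(); p=pair(); s=bot.get_state(); print(s['t'],s['force'],p,p[0]-P)
rows([p,(P+[-.001,0,.002],3,8,8)])
ws=[]
for n,r,c in(("scene",(110,285),(170,400)),("top",(130,305),(200,430)),("wrist",(0,420),(0,560))):
    im=bot.camera(n)[r[0]:r[1],c[0]:c[1],::-1]; ws.append(cv2.resize(im,(400,300),interpolation=cv2.INTER_CUBIC))
cv2.imwrite("pics/w6.png",np.vstack([np.hstack(ws[:2]),np.hstack([ws[2],ws[2]*0])]))
E
```

```text
21.225 [-0.3551 -0.6099 -2.1953] (array([0.6436, 0.0413, 0.2403]), np.float64(6.0821627252180805), np.float64(12.001149007763523)) [-0.0054  0.0043  0.0153]
rows 8 speed frac 0.07 err 0.0000 [-0.06  0.16  1.83  0.23  0.53  1.21]
-0.29, -0.39, 0.41, -0.06, 0.03, 0.13, -1, -0.32, -0.38, 0.39, -0.06, 0.03, 0.14, -1, -0.31, -0.39, 0.38, -0.05, 0.02, 0.13, -1, -0.31, -0.38, 0.39, -0.06, 0.03, 0.13, -1, -0.31, -0.39, 0.4, -0.05, 0.03, 0.14, -1, -0.31, -0.38, 0.39, -0.05, 0.02, 0.14, -1, -0.31, -0.39, 0.4, -0.05, 0.03, 0.13, -1, -0.3, -0.38, 0.4, -0.05, 0.02, 0.14, -1
```

View pics/w6.png

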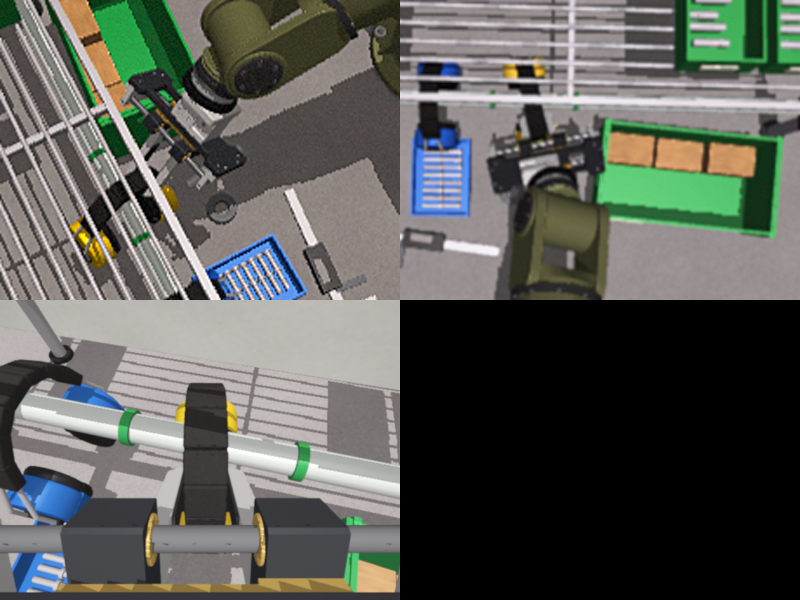

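The band straddles the rail midway between the rings (band at column ~207; rings at 128 and 300), one cup on each side. I lower it gently while easing the yaw and tilt.

Emit:
{"op": "move_arm", "data": {"plan": [-0.3, -0.4, 0.4, -0.06, 0.03, 0.13, -1, -0.3, -0.4, 0.4, -0.06, 0.03, 0.13, -1, -0.3, -0.4, 0.4, -0.06, 0.03, 0.13, -1, -0.3, -0.4, 0.4, -0.05, 0.03, 0.13, -1, -0.3, -0.4, 0.4, -0.05, 0.03, 0.13, -1, -0.3, -0.4, 0.4, -0.05, 0.03, 0.13, -1, -0.3, -0.4, 0.4, -0.05, 0.03, 0.13, -1, -0.3, -0.4, 0.4, -0.05, 0.03, 0.13, -1, 0, 0, 0, 0, 0, 0, -1]}}

```text
t: 22.5
eef_pos: [0.6063, 0.0315, 0.2256]
ee_rot: [-2.931, -0.205, -0.978]
force: [-0.1, -0.5, -1.7]
gripper_width: 0.0293
gripper_force: 60.0
```

```bash
cat > st.py <<'E'
from full import *
load(); p=pair(); s=bot.get_state(); print(s['t'],s['force'],s['moment'],p[1:],p[0]-P)
rows([p,(p[0]-[0,0,.001],p[1],p[2],1)])
E
python3 st.py
```

```text
22.5 [-0.1448 -0.4747 -1.6861] [-0.044   0.5702  0.0047] (np.float64(2.8973590130157354), np.float64(7.9797062188348855)) [-0.0014 -0.0003  0.0022]
rows 1 speed frac 0.01 err 0.0000 [-0.06  0.16  1.83  0.23  0.53  1.21]
-0.05, 0.0, -0.04, -0.06, 0.0, 0.08, -1
```

Emit:
{"op": "move_arm", "data": {"plan": [0, 0, 0, -0.06, 0, 0.08, -1, 0, 0, 0, 0, 0, 0, -1]}}

```text
t: 22.75
eef_pos: [0.6062, 0.0314, 0.2246]
ee_rot: [-2.931, -0.205, -0.978]
force: [0.3, -0.7, -2.0]
gripper_width: 0.0294
gripper_force: 60.0
```

Emit:
{"op": "move_arm", "data": {"plan": [0, 0, 0, -0.06, 0, 0.08, -1, 0, 0, 0, 0, 0, 0, -1]}}

```text
t: 23.0
eef_pos: [0.6063, 0.0314, 0.2238]
ee_rot: [-2.931, -0.205, -0.978]
force: [0.2, -0.6, -0.2]
gripper_width: 0.0292
gripper_force: 60.0
```

Emit:
{"op": "move_arm", "data": {"plan": [0, 0, 0, -0.03, 0, 0.04, -1, 0, 0, 0, 0, 0, 0, -1]}}

```text
t: 23.25
eef_pos: [0.6064, 0.0314, 0.2235]
ee_rot: [-2.931, -0.205, -0.979]
force: [-1.9, -0.4, 2.2]
gripper_width: 0.0297
gripper_force: 60.0
```

Contact is gentle, at about 4 N. I hold briefly, then open part way and let it settle.

Emit:
{"op": "move_arm", "data": {"plan": [0, 0, 0, 0, 0, 0, -1, 0, 0, 0, 0, 0, 0, -1, 0, 0, 0, 0, 0, 0, -1, 0, 0, 0, 0, 0, 0, 0.3, 0, 0, 0, 0, 0, 0, 0.3, 0, 0, 0, 0, 0, 0, 0.3, 0, 0, 0, 0, 0, 0, 0.3, 0, 0, 0, 0, 0, 0, 0.3, 0, 0, 0, 0, 0, 0, 0.3, 0, 0, 0, 0, 0, 0, 0.3, 0, 0, 0, 0, 0, 0, 0.3]}}

```text
t: 24.62
eef_pos: [0.6062, 0.0315, 0.2231]
ee_rot: [-2.931, -0.205, -0.978]
force: [0.3, -0.9, 0.2]
gripper_width: 0.061
gripper_force: 0.0
```

Emit:
{"op": "move_arm", "data": {"plan": [0, 0, 0, 0, 0, -0.5, 0.3, 0, 0, 0, 0, 0, -1, 0.3, 0, 0, 0, 0, 0, -1.5, 0.3, 0, 0, 0, 0, 0, -1.5, 0.3, 0, 0, 0, -0.5, 0, -2, 0.3, 0, 0, 0, -0.5, 0, -2, 0.3, 0, 0, 0, -0.5, 0, -2, 0.3, 0, 0, 0, -0.5, 0, -2, 0.3, 0, 0, 0, 0, 0, 0, 0.3, 0, 0, 0, 0, 0, 0, 0.3, 0, 0, 0, 0, 0, 0, 0.3, 0, 0, 0, 0, 0, 0, 0.3]}}

```text
t: 26.12
eef_pos: [0.5162, 0.0187, 0.3106]
ee_rot: [-2.931, -0.205, -0.976]
force: [0.5, -0.8, 0.1]
gripper_width: 0.0608
gripper_force: 0.0
```

```bash
python3 - <<'E'
from full import *
ws=[]
for n,r,c in(("scene",(110,285),(170,400)),("top",(130,305),(200,430)),("wrist",(0,420),(0,560))):
    im=bot.camera(n)[r[0]:r[1],c[0]:c[1],::-1]; ws.append(cv2.resize(im,(400,300),interpolation=cv2.INTER_CUBIC))
cv2.imwrite("pics/w7.png",np.vstack([np.hstack(ws[:2]),np.hstack([ws[2],ws[2]*0])])); s=bot.get_state(); print(s['t'],s['gripper_width'],s['force'])
E
```

```text
26.275 0.061273900163136365 [-0.137   0.0027  0.4002]
```

View pics/w7.png

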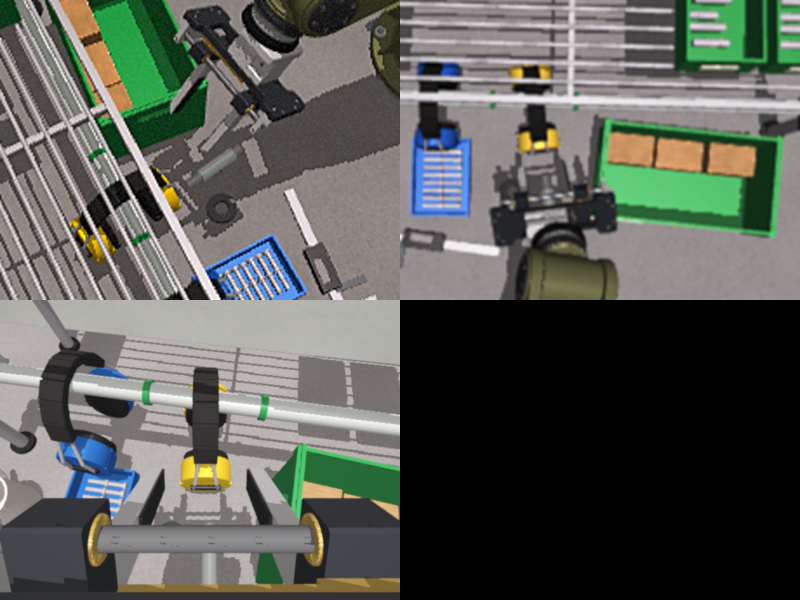

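The yellow pair hangs across the rail between the rings, and the gripper is clear. I wait a moment, check for motion by frame difference, and hand in if it is still.

Emit:
{"op": "move_arm", "data": {"plan": [0, 0, 0, 0, 0, 0, 0.3, 0, 0, 0, 0, 0, 0, 0.3, 0, 0, 0, 0, 0, 0, 0.3, 0, 0, 0, 0, 0, 0, 0.3, 0, 0, 0, 0, 0, 0, 0.3, 0, 0, 0, 0, 0, 0, 0.3, 0, 0, 0, 0, 0, 0, 0.3, 0, 0, 0, 0, 0, 0, 0.3, 0, 0, 0, 0, 0, 0, 0.3, 0, 0, 0, 0, 0, 0, 0.3]}}

```text
t: 27.52
eef_pos: [0.5161, 0.0186, 0.3111]
ee_rot: [-2.931, -0.205, -0.978]
force: [0.1, -0.9, 0.4]
gripper_width: 0.0613
gripper_force: 0.0
```

```bash
python3 - <<'E'
from h import *
def c():
    im=bot.camera("wrist").astype(int); m=(im[:,:,0]>150)&(im[:,:,2]<70)&(im[:,:,1]>90); y,x=np.nonzero(m); return x.mean(),y.mean(),len(x)
a=[c() for _ in range(5)]; print(np.round(a,2))
if np.ptp(np.array(a)[:,:2],axis=0).max()<1.0: print(bot.hand_in())
E
```

```text
[[ 290.2   249.97 2030.  ]
 [ 290.43  250.23 2023.  ]
 [ 290.52  250.38 2029.  ]
 [ 289.86  249.91 2026.  ]
 [ 289.54  249.71 2020.  ]]
the job is handed in; nothing more can be done
None
```

The yellow ear defenders hang across the rail between the two green rings, let go and with no visible motion in the last pictures; the job is handed in at about 28 s, but hand-in returned no verdict.

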